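Open the solvent-vapour filter on the pottery conservation bench

TASK

Open the orange solvent filter for a cartridge change: press its bayonet cover firmly down against its spring, then keep it pressed and twist it a quarter turn anticlockwise to free it from its lugs, then lift it off. Set it down flat, handle up, in the steel tray without dropping it, let go, and leave the blue filter cover alone.

Things in the scene. Friction and masses are not known exactly. Their poses are not given: they have to be found in the camera images.
- orange_cover: Loose orange bayonet cover, 0.16 kg. Origin: centre of its underside, z up, x along its grip bar. Round hub 72 mm wide up to z = 38; on it an upright bar 66 mm (x) by 16 mm (y), z = 38 to 72 mm, white stripe on top. At its foot two steel lugs (+x and -x) reach 54 mm out. Pushed up by a spring: 4 N locked, 10 N pressed 15 mm (bottom). A half turn makes no difference to it.
- orange_canister: Grey canister fixed on the bench, orange band, 132 mm wide, collar top z = 85 mm. Origin: centre of its underside. Locked cover: underside at z = 65 mm, x axes parallel (red marks), 5 mm side play, lugs in pockets 7 mm deep. Press the cover 8 to 14 mm down from there, hold it down, turn it anticlockwise from above: at 65 to 97 degrees (best 81, green marks) it lifts out. End stop at 100.
- tray: Open square steel tray fixed on the bench, 190 x 190 mm outside, 18 mm high, walls and floor 5 mm thick. Origin: centre of its underside, z up; the inner floor is at z = 5 mm.
- blue_cover: Blue cover, the same size and shape as the orange one, locked on its own blue-banded canister of the same build. Origin: centre of its underside. To be left alone.
Not all that is in view belongs to the job. There is more than one size of the orange_cover; the job needs the middle-sized.

How it is judged (in metres and radians):
On the way, in this order (a step that is already met when the one before it is completed fails the run):
1. the orange cover is pressed down in its canister, more than 6 mm below its locked height and not yet turned more than 11 degrees (angle between the x axis of orange_cover and the x axis of orange_canister, either way round below 0.2 rad and z of orange_cover in the frame of orange_canister between 0.04 and 0.059 m and horizontal distance between orange_cover and orange_canister below 0.015 m), for 0.1 s.
2. still in the canister, the orange cover is turned more than 55 degrees from its locked position (angle between the x axis of orange_cover and the x axis of orange_canister, either way round above 0.96 rad and z of orange_cover in the frame of orange_canister between 0.04 and 0.08 m and horizontal distance between orange_cover and orange_canister below 0.015 m), for 0.05 s.
3. the orange cover is brought down to the tray's floor (within 10 mm) while still held (horizontal distance between orange_cover and tray below 0.06 m and z of orange_cover in the frame of tray below 0.015 m and contact force between the fingers and orange_cover above 0.5 N), for 0.05 s.
At the end, for the whole second after the job is handed in: The orange cover lies flat on the tray's floor (centre within 60 mm of the tray's centre, underside 2 to 10 mm above the tray's underside, tilt under 7 degrees), handle up and at rest; the blue cover is within 8 mm of where it was (horizontal distance between orange_cover and tray below 0.06 m and z of orange_cover in the frame of tray between 0.002 and 0.01 m and angle between orange_cover's own z axis and vertical below 0.12 rad and linear speed of orange_cover below 0.02 m/s and angular speed of orange_cover below 0.2 rad/s and distance of blue_cover from where it was at the start of the episode below 0.008 m); the robot touches nothing.
It fails at once if the blue cover is moved by more than 8 mm (distance of blue_cover from where it was at the start of the episode above 0.008 m).
It also fails if it takes over 40 s, if anything falls off the work surface, if the arm or the gripper's body presses on something with over 40 N, if the wrist force passes 120 N, or if a joint passes its speed limit or range.

ROBOT

A 6-joint arm with a two-finger parallel gripper is mounted at the origin on the work surface. World frame = base frame: x ahead of the robot, y to its left, z up, the work surface at z = 0. Lengths are in mm, angles in rad, forces in N, time in s.
With the tool pointing down it reaches from about 325 to 1000 mm from the base axis. Payload 5.1 kg.
Tool frame: the origin (TCP) lies on the centre line of the jaws, within the pads' length; the fingertips stand 17 mm ahead of it and the grasp point (between the pads) lies 2 mm behind it; z points along the fingers, x is the direction in which the jaws open and shut, and the axes are right-handed (so a half turn about z gives the same grasp; the last joint's range is limited). The gripper opens to 85 mm and grips with 20 to 120 N. Pads are 22 mm wide; open, the fingers measure 114 mm over their backs; the gripper's body (76 mm by 85 mm) begins 54 mm behind the grasp point. The pads swing forward as they close: fully open they stand 13 mm farther back than shut.
Start: joints at [-1.239, 0.124, 1.65, -0, 1.367, -0.083], TCP at [261.922, -594.88, 248.322] pointing down, gripper open.
Joint ranges: [-2.61, 2.61], [-1.02, 2.33], [0.03, 2.71], [-1.35, 4.49], [0.32, 2.68], [-2.91, 2.91]. Speed limits (rad/s): [2.57, 2.57, 3.14, 3.14, 3.14, 3.14].

INTERFACE

Orientations are given as a rotation vector (axis times angle).
In Python, from bench import bot gives the robot as it stands.
- The arm moves only by the shell command python3 -m crank 'ROWS' [FORCE]. ROWS is JSON, a list of rows, each an object of numbers: "dx", "dy", "dz": the shift along the tool's x, y, z in m; "spin": the turn about the tool's z in rad; "jaw": the gripper command: -1 is fully open, 1 is shut, values between are in proportion. In form: [{"dx": .., "dy": .., "dz": .., "spin": .., "jaw": ..}, ...]. A call has 1 to 20 rows; each row is the pose to reach, as a shift and turn from the pose measured when the call began, along the tool's axes at that moment; what a row does not reach only later rows make up. A row lasts 1/12 s, in which the tool goes at most 41.7 mm and 7.16 degrees, less where a joint would pass 70% of its speed; a pose out of reach is approached as far as the arm can. A call with a gripper value outside its range is refused whole. The fingers move at their own pace and stop on an object; FORCE is the grip in N (left out, the last holds). Time passes only in rows, so rows that repeat a pose let the fingers close. It gives the time, the measured TCP pose, the force and the opening at its end, in the units of the state.
- bot.get_state(): the state, without advancing time (a new reading comes with each control period).
- bot.capture(name): name is "scene" or "top"; returns a dict with "pixels" (384x512x3 uint8, red, green, blue), "K" (3x3 intrinsics, pixels), "extrinsics" (4x4, takes a point from camera to world coordinates). Camera axes: x right, y down, z forward; pixel columns grow to the right and rows downward; lengths in mm; the calibration is good to about 2 mm. A picture is of the moment at which its call begins. There is no depth.
- bot.close_job(): hands the job in, once; it reports no verdict.
The state is a dict: "time_s": time; "joint_positions": joint angles; "qvel": joint speeds; "joint_efforts": joint torques, N m; "eef_pos": TCP position; "orientation": TCP orientation; "force": force on the tool from outside, world axes, zero at the start; "torque": the same for the moment, N m; "opening": finger opening in mm.
Only numpy, scipy, OpenCV 4.12 (cv2) and the standard library are available. Lean on these libraries where they do the work, as an engineer would, in place of code of your own. Each camera call takes 0.05 s, during which the arm holds its last target.

## Working session

There is one attempt and no reset: what is moved stays moved. The work goes in short steps, Python scripts to look and compute and a shell command to move; the robot and the scene stay as the last step left them, time stands still between calls to the robot, and variables do not carry over. Pictures are saved under pics/ and viewed, and the job is handed in when it is done.

```bash
ls; mkdir -p pics
cat > h.py <<'E'
from bench import bot
import cv2,numpy as np
def cap(n,f):
    c=bot.capture(n); np.savez('pics/'+f+'.npz',**{k:np.array(v) for k,v in c.items()}); cv2.imwrite('pics/'+f+'.png',cv2.cvtColor(np.array(c['pixels'],np.uint8),cv2.COLOR_RGB2BGR)); return c
def ray(c,u,v,z):
    K=np.array(c['K']);E=np.array(c['extrinsics']);d=E[:3,:3]@np.linalg.inv(K)@[u,v,1];o=E[:3,3]
    return o+d*(z-o[2])/d[2]
def ld(f): return dict(np.load('pics/'+f+'.npz'))
E
python3 - <<'E'
from h import *
for n in('scene','top'):
    c=cap(n,n+'0');print(n,c['K'],np.round(c['extrinsics'],3))
print(bot.get_state())
E
```

```text
pics
scene [[435.46745893   0.         254.58508972]
 [  0.         435.46745893 186.74379009]
 [  0.           0.           1.        ]] [[-8.090000e-01  3.940000e-01 -4.370000e-01  1.024397e+03]
 [ 5.880000e-01  5.180000e-01 -6.210000e-01  6.440620e+02]
 [-1.900000e-02 -7.590000e-01 -6.510000e-01  7.430870e+02]
 [ 0.000000e+00  0.000000e+00  0.000000e+00  1.000000e+00]]
top [[454.02058038   0.         255.93761032]
 [  0.         454.02058038 191.33048182]
 [  0.           0.           1.        ]] [[-6.100000e-02 -9.750000e-01  2.150000e-01  3.346710e+02]
 [-9.980000e-01  5.900000e-02 -1.300000e-02  9.666000e+00]
 [ 0.000000e+00 -2.150000e-01 -9.770000e-01  1.092078e+03]
 [ 0.000000e+00  0.000000e+00  0.000000e+00  1.000000e+00]]
{'time_s': 0.1, 'joint_positions': array([-1.23855152e+00,  1.24489349e-01,  1.65150080e+00, -9.57111698e-06,
        1.36749540e+00, -8.25961337e-02]), 'qvel': array([ 5.49852267e-05, -3.35608835e-04, -2.17918506e-03, -7.98587753e-04,
        9.57004981e-04,  7.30334047e-04]), 'joint_efforts': array([ 6.70268219e-04, -4.24931717e+01, -3.66652787e+01, -3.96903306e-05,
        3.92477465e-03,  1.34904173e-06]), 'eef_pos': array([ 261.78813298, -594.40314206,  247.16555352]), 'orientation': array([-2.63033563e+00,  1.71571668e+00,  2.35604651e-03]), 'force': array([-0.40365645,  0.14785159, -0.00104992]), 'torque': array([-0.0066527 ,  0.00523077, -0.00846408]), 'opening': 85.30323620512875}
```

View pics/scene0.png

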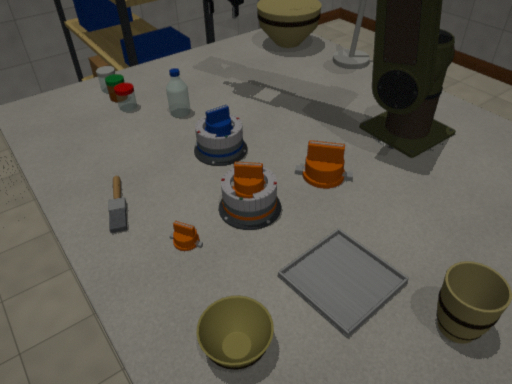

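View pics/top0.png

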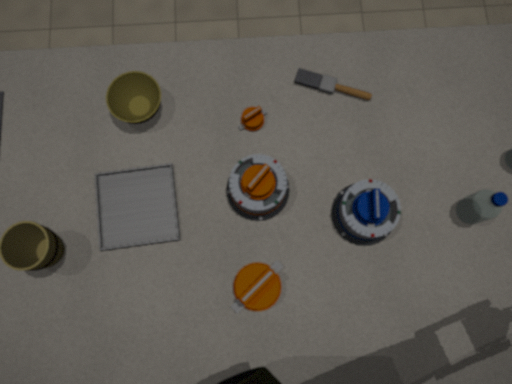

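Orange covers in the top view: a small loose one (253,118), a large loose one (257,287), and the one in the orange-banded canister (258,181). The canister one is mid-sized and the only one locked in, so it fits. I'll confirm that in a crop and measure it.

Run:
```python
from h import *
c=ld('top0');p=c['pixels']
a=cv2.cvtColor(p[140:235,210:305],cv2.COLOR_RGB2BGR)
b=cv2.cvtColor(ld('scene0')['pixels'][145:240,200:295],cv2.COLOR_RGB2BGR)
cv2.imwrite('pics/crop1.png',cv2.resize(np.hstack([a,b]),(760,380),interpolation=cv2.INTER_CUBIC))
hsv=cv2.cvtColor(p,cv2.COLOR_RGB2HSV)
def comps(m,box,name,z,mn=3):
    x0,y0,x1,y1=box;mm=np.zeros_like(m);mm[y0:y1,x0:x1]=m[y0:y1,x0:x1]
    n,l,s,ce=cv2.connectedComponentsWithStats(mm)
    for i in range(1,n):
        if s[i,4]>=mn: print(name,s[i,4],ce[i].round(1),ray(c,*ce[i],z).round(1))
R,G,B=[hsv[...,i].astype(int) for i in range(3)]
box=(215,140,300,225)
red=((R<5)|(R>172))&(G>120)&(B>60)
comps(red.astype(np.uint8),box,'red',85)
green=(R>40)&(R<85)&(G>90)&(B>50)
comps(green.astype(np.uint8),box,'green',85,2)
org=((R>=5)&(R<20)&(G>150)&(B>80)).astype(np.uint8)
comps(org,(0,0,512,384),'orange',103,20)
# stripe: bright low-sat within orange hull
mo=np.zeros_like(org);mo[160:203,238:281]=org[160:203,238:281]
cs=max(cv2.findContours(cv2.morphologyEx(mo,cv2.MORPH_CLOSE,np.ones((7,7))),0,2)[0],key=cv2.contourArea)
h=np.zeros_like(org);cv2.drawContours(h,[cv2.convexHull(cs)],-1,1,-1)
h=cv2.erode(h,np.ones((3,3)))
st=(h>0)&(G<140)&(B>110)
pts=np.argwhere(st)[:,::-1].astype(np.float32);(u,v),wh,an=cv2.minAreaRect(pts);print(len(pts),(u,v),wh,an)
w=np.array([ray(c,x,y,137) for x,y in pts])[:,:2];m=w.mean(0);U,S,V=np.linalg.svd(w-m);print('stripe',m,np.degrees(np.arctan2(V[0,1],V[0,0])),np.ptp((w-m)@V[0]),np.ptp((w-m)@V[1]))
```

```text
red 6 [239.8 202.2] [533.5  33.6  85. ]
green 2 [275.5 201.5] [530.1 -46.9  85. ]
orange 99 [248.6 112.3] [740.7   1.5 103. ]
orange 163 [256.1 121.1] [718.  -14.5 103. ]
orange 339 [251.9 175.3] [589.7   2.7 103. ]
orange 380 [264.7 186.3] [562.5 -24.3 103. ]
orange 1583 [256.9 286.5] [344.9   6.6 103. ]
74 (257.1294250488281, 176.18234252929688) (3.0370266437530518, 25.489330291748047) 40.601295471191406
stripe [578.95464981  -8.65254621] 136.71443862853886 56.30341628263009 6.7137935809751
```

View pics/crop1.png

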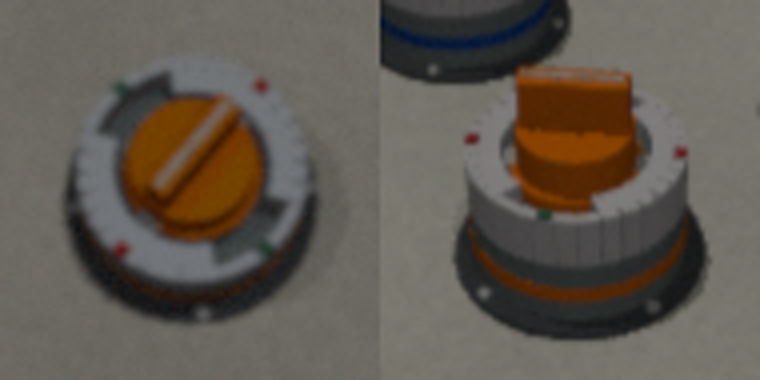

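The crop shows the mid-sized cover locked in the orange-banded canister. Its bar lines up with the red marks (crop 262,86 and 122,249), and the green ones are at (122,90) and (265,247). Next: canister centre and axis, tray, blue cover, current tool pose.

Run:
```python
from h import *
from scipy.spatial.transform import Rotation as Ro
c=ld('top0');s=ld('scene0')
px=lambda x,y:((x+.5)/4-.5+210,(y+.5)/4-.5+140)
r1=ray(c,*px(262,86),85);r2=ray(c,*px(122,249),85);g1=ray(c,*px(122,90),85);g2=ray(c,*px(265,247),85)
print('red',r1,r2,(r1+r2)/2,np.degrees(np.arctan2(*(r1-r2)[1::-1])));print('green',(g1+g2)/2,np.degrees(np.arctan2(*(g1-g2)[1::-1])))
# scene: marks
q=lambda x,y:((x-380+.5)/4-.5+200,(y+.5)/4-.5+145)
a=ray(s,*q(471,139),85);b=ray(s,*q(681,153),85);print('scene red',a,b,(a+b)/2,np.degrees(np.arctan2(*(a-b)[1::-1])))
t1=ray(s,*q(519,70),137);t2=ray(s,*q(631,78),137);print('scene stripe',t1,t2,(t1+t2)/2,np.degrees(np.arctan2(*(t1-t2)[1::-1])))
# tray outer top corners in top view
T=[ray(c,*p,18) for p in [(96,173),(174,166),(181,239),(101,250)]];print('tray',np.mean(T,0),[np.linalg.norm(T[i]-T[i-1]).round() for i in range(4)],np.degrees(np.arctan2(*(T[0]-T[1])[1::-1])))
T=[ray(s,*p,18) for p in [(338,233),(406,278),(348,328),(280,278)]];print('tray',np.mean(T,0),[np.linalg.norm(T[i]-T[i-1]).round() for i in range(4)])
print('blue',ray(c,372,206,110))
st=bot.get_state();print(st['eef_pos'],Ro.from_rotvec(st['orientation']).as_matrix().round(4))
```

```text
red [624.74502434 -52.73631387  85.        ] [534.08484521  32.91248749  85.        ] [579.41493478  -9.91191319  85.        ] -43.37187245791981
green [578.78900824  -9.94150282  85.        ] 37.996762776786426
scene red [627.95826966 -51.55869416  85.        ] [536.88306283  34.01427334  85.        ] [582.42066624  -8.77221041  85.        ] -43.21592723210355
scene stripe [603.68551312 -32.07928028 137.        ] [557.20587876  12.90593555 137.        ] [580.44569594  -9.58667236 137.        ] -44.063943617960405
tray [551.4378552  280.09220832  18.        ] [np.float64(189.0), np.float64(191.0), np.float64(181.0), np.float64(189.0)] 91.84763987277167
tray [561.14333276 291.52260199  18.        ] [np.float64(185.0), np.float64(175.0), np.float64(176.0), np.float64(167.0)]
blue [ 502.24965412 -256.69643226  110.        ]
[ 261.78813298 -594.40314206  247.16555352] [[ 4.030e-01 -9.152e-01 -6.000e-04]
 [-9.152e-01 -4.030e-01  1.800e-03]
 [-1.900e-03 -1.000e-04 -1.000e+00]]
```

```bash
python3 -m crank '[{"dx":-0.407,"dy":-0.527,"dz":0.058,"spin":-1.965,"jaw":-1},{"dx":-0.407,"dy":-0.527,"dz":0.058,"spin":-1.965,"jaw":-1},{"dx":-0.407,"dy":-0.527,"dz":0.058,"spin":-1.965,"jaw":-1},{"dx":-0.407,"dy":-0.527,"dz":0.058,"spin":-1.965,"jaw":-1},{"dx":-0.407,"dy":-0.527,"dz":0.058,"spin":-1.965,"jaw":-1},{"dx":-0.407,"dy":-0.527,"dz":0.058,"spin":-1.965,"jaw":-1},{"dx":-0.407,"dy":-0.527,"dz":0.058,"spin":-1.965,"jaw":-1},{"dx":-0.407,"dy":-0.527,"dz":0.058,"spin":-1.965,"jaw":-1},{"dx":-0.407,"dy":-0.527,"dz":0.058,"spin":-1.965,"jaw":-1},{"dx":-0.407,"dy":-0.527,"dz":0.058,"spin":-1.965,"jaw":-1},{"dx":-0.407,"dy":-0.527,"dz":0.058,"spin":-1.965,"jaw":-1},{"dx":-0.407,"dy":-0.527,"dz":0.058,"spin":-1.965,"jaw":-1},{"dx":-0.407,"dy":-0.527,"dz":0.058,"spin":-1.965,"jaw":-1},{"dx":-0.407,"dy":-0.527,"dz":0.058,"spin":-1.965,"jaw":-1},{"dx":-0.407,"dy":-0.527,"dz":0.058,"spin":-1.965,"jaw":-1},{"dx":-0.407,"dy":-0.527,"dz":0.058,"spin":-1.965,"jaw":-1},{"dx":-0.407,"dy":-0.527,"dz":0.058,"spin":-1.965,"jaw":-1},{"dx":-0.407,"dy":-0.527,"dz":0.058,"spin":-1.965,"jaw":-1},{"dx":-0.407,"dy":-0.527,"dz":0.058,"spin":-1.965,"jaw":-1},{"dx":-0.407,"dy":-0.527,"dz":0.058,"spin":-1.965,"jaw":-1}]' 60
cat > s.py <<'E'
from h import *
from scipy.spatial.transform import Rotation as Ro
st=bot.get_state();M=Ro.from_rotvec(st['orientation']).as_matrix()
print('t',round(st['time_s'],2),'pos',st['eef_pos'].round(1),'yaw',np.degrees(np.arctan2(M[1,0],M[0,0])).round(2),'tilt',M[:,2].round(4),'F',st['force'].round(1),'T',st['torque'].round(2),'op',round(st['opening'],1),'q',st['joint_positions'].round(2))
import sys
if len(sys.argv)>1:
    t=np.array([float(x) for x in sys.argv[1:4]]);d=M.T@(t-st['eef_pos']);print('move mm',d.round(1),'spin',-np.radians((float(sys.argv[4])-np.degrees(np.arctan2(M[1,0],M[0,0]))+180)%360-180).round(3))
E
python3 s.py 580 -9.3 124 46.4
```

```text
time_s: 1.77
eef_pos: [579.5, -10.3, 189.8]
orientation: [-2.887, -1.234, 0.001]
force: [-0.4, 0.5, 0.3]
opening: 85.3
t 1.77 pos [579.5 -10.3 189.8] yaw 46.27 tilt [-0.0012  0.0015 -1.    ] F [-0.4  0.5  0.3] T [-0.06 -0.03 -0.  ] op 85.3 q [-0.11  0.01  1.87  0.    1.26 -0.92]
move mm [ 1.1 -0.2 65.8] spin -0.002
```

```bash
python3 -m crank '[{"dx":0.001,"dy":0,"dz":0.03,"spin":0,"jaw":-1},{"dx":0.001,"dy":0,"dz":0.055,"spin":0,"jaw":-1},{"dx":0.001,"dy":0,"dz":0.064,"spin":0,"jaw":-1},{"dx":0.001,"dy":0,"dz":0.064,"spin":0,"jaw":-1}]' 60
python3 s.py
python3 - <<'E'
from h import *
a=cap('scene','s1')['pixels'][100:250,170:330];b=cap('top','t1')['pixels'][110:260,180:340]
cv2.imwrite('pics/v1.png',cv2.cvtColor(cv2.resize(np.hstack([a,b]),(800,375),interpolation=2),cv2.COLOR_RGB2BGR))
E
```

```text
time_s: 2.1
eef_pos: [577.6, -10.6, 122.7]
orientation: [-2.886, -1.229, 0.009]
force: [0.4, 0.2, 0.0]
opening: 85.3
t 2.1 pos [577.6 -10.6 122.7] yaw 46.14 tilt [-0.0073  0.0021 -1.    ] F [0.4 0.2 0. ] T [-0.03 -0.01  0.01] op 85.3 q [-0.11  0.08  1.92  0.    1.15 -0.92]
```

View pics/v1.png

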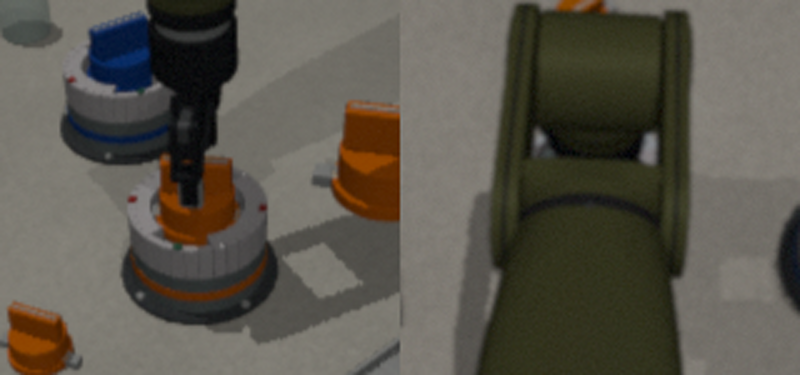

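The fingers straddle the bar, with the near finger at about (190,190) of the left half and the bar centred behind it. Overshoot is still settling. I'll correct it slightly and close.

```bash
python3 s.py 580 -9.3 124 46.4; python3 -m crank '[{"dx":0.002,"dy":0.001,"dz":-0.001,"spin":0,"jaw":-0.4},{"dx":0.002,"dy":0.001,"dz":-0.001,"spin":0,"jaw":0.2},{"dx":0.002,"dy":0.001,"dz":-0.001,"spin":0,"jaw":1},{"dx":0.002,"dy":0.001,"dz":-0.001,"spin":0,"jaw":1},{"dx":0.002,"dy":0.001,"dz":-0.001,"spin":0,"jaw":1},{"dx":0.002,"dy":0.001,"dz":-0.001,"spin":0,"jaw":1},{"dx":0.002,"dy":0.001,"dz":-0.001,"spin":0,"jaw":1},{"dx":0.002,"dy":0.001,"dz":-0.001,"spin":0,"jaw":1}]' 60
python3 s.py 580 -9.3 124 46.4
```

```text
t 2.2 pos [580.2 -10.4 126.5] yaw 46.18 tilt [-7.0e-04  1.4e-03 -1.0e+00] F [ 0.5  0.  -0.1] T [-0.    0.02  0.01] op 85.2 q [-0.11  0.08  1.91  0.    1.15 -0.92]
move mm [ 0.6 -0.9  2.5] spin -0.004
time_s: 2.87
eef_pos: [582.5, -9.7, 128.1]
orientation: [-2.889, -1.232, -0.0]
force: [-1.9, -0.7, 4.1]
opening: 15.0
t 2.87 pos [582.5  -9.7 128.1] yaw 46.19 tilt [-5.0e-04  1.2e-03 -1.0e+00] F [-1.9 -0.7  4.1] T [-0.07  0.29  0.02] op 15.0 q [-0.11  0.08  1.91  0.    1.15 -0.92]
move mm [-1.4 -2.1  4.1] spin -0.004
```

Gripped (15 mm). Press about 11 mm down, easing back towards centre.

```bash
python3 -m crank '[{"dx":-0.0005,"dy":-0.001,"dz":0.004,"spin":0,"jaw":1},{"dx":-0.001,"dy":-0.001,"dz":0.008,"spin":0,"jaw":1},{"dx":-0.001,"dy":-0.001,"dz":0.011,"spin":0,"jaw":1},{"dx":-0.001,"dy":-0.001,"dz":0.011,"spin":0,"jaw":1},{"dx":-0.001,"dy":-0.001,"dz":0.011,"spin":0,"jaw":1}]' 90
python3 s.py 581 -9.5 117 46.4
```

```text
time_s: 3.28
eef_pos: [582.4, -9.8, 118.9]
orientation: [2.89, 1.232, 0.005]
force: [-1.8, 0.6, 7.9]
opening: 14.4
t 3.28 pos [582.4  -9.8 118.9] yaw 46.19 tilt [ 0.0027  0.0011 -1.    ] F [-1.8  0.6  7.9] T [0.07 0.24 0.03] op 14.4 q [-0.11  0.09  1.91  0.    1.13 -0.92]
move mm [-0.8 -1.2  1.9] spin -0.004
```

Force 7.9 N corresponds to about 9.5 mm pressed, matching 9.2 mm travel. Press 1.5 mm more and twist −81°, checking halfway.

```bash
python3 -m crank '[{"dx":-0.0005,"dy":-0.0005,"dz":0.0015,"spin":0,"jaw":1},{"dx":-0.0005,"dy":-0.0005,"dz":0.0015,"spin":0,"jaw":1},{"dx":-0.0005,"dy":-0.0005,"dz":0.0015,"spin":-0.1,"jaw":1},{"dx":-0.0005,"dy":-0.0005,"dz":0.0015,"spin":-0.2,"jaw":1},{"dx":-0.0005,"dy":-0.0005,"dz":0.0015,"spin":-0.3,"jaw":1},{"dx":-0.0005,"dy":-0.0005,"dz":0.0015,"spin":-0.4,"jaw":1},{"dx":-0.0005,"dy":-0.0005,"dz":0.0015,"spin":-0.5,"jaw":1},{"dx":-0.0005,"dy":-0.0005,"dz":0.0015,"spin":-0.5,"jaw":1}]' 90
python3 s.py 581.5 -9.5 117 127.4
```

```text
time_s: 3.95
eef_pos: [583.4, -9.4, 119.5]
orientation: [2.49, 1.911, 0.011]
force: [0.4, 0.8, 7.9]
opening: 14.2
t 3.95 pos [583.4  -9.4 119.5] yaw 75.02 tilt [ 0.007  0.002 -1.   ] F [0.4 0.8 7.9] T [0.35 0.17 0.07] op 14.2 q [-0.11  0.09  1.91  0.    1.13 -1.42]
move mm [-0.6 -1.8  2.5] spin -0.914
```

```bash
python3 -m crank '[{"dx":-0.0005,"dy":-0.0015,"dz":0.0035,"spin":-0.1,"jaw":1},{"dx":-0.0005,"dy":-0.0015,"dz":0.0035,"spin":-0.2,"jaw":1},{"dx":-0.0005,"dy":-0.0015,"dz":0.0035,"spin":-0.3,"jaw":1},{"dx":-0.0005,"dy":-0.0015,"dz":0.0035,"spin":-0.4,"jaw":1},{"dx":-0.0005,"dy":-0.0015,"dz":0.0035,"spin":-0.5,"jaw":1},{"dx":-0.0005,"dy":-0.0015,"dz":0.0035,"spin":-0.6,"jaw":1},{"dx":-0.0005,"dy":-0.0015,"dz":0.0035,"spin":-0.7,"jaw":1},{"dx":-0.0005,"dy":-0.0015,"dz":0.0035,"spin":-0.8,"jaw":1},{"dx":-0.0005,"dy":-0.0015,"dz":0.0035,"spin":-0.9,"jaw":1},{"dx":-0.0005,"dy":-0.0015,"dz":0.0035,"spin":-0.92,"jaw":1},{"dx":-0.0005,"dy":-0.0015,"dz":0.0035,"spin":-0.92,"jaw":1}]' 90
python3 s.py 581.5 -9.5 117 127.4
python3 - <<'E'
from h import *
a=cap('scene','s2')['pixels'][100:250,170:330]
cv2.imwrite('pics/v2.png',cv2.cvtColor(cv2.resize(a,(800,750),interpolation=2)[150:],cv2.COLOR_RGB2BGR))
E
```

```text
time_s: 4.87
eef_pos: [583.0, -8.3, 118.0]
orientation: [1.381, 2.814, 0.013]
force: [-0.4, 3.5, 9.3]
opening: 14.4
t 4.87 pos [583.   -8.3 118. ] yaw 127.74 tilt [ 0.0096  0.0043 -0.9999] F [-0.4  3.5  9.3] T [ 0.74  0.54 -0.07] op 14.4 q [-0.11  0.09  1.92  0.01  1.13 -2.34]
move mm [-0.  -1.9  0.9] spin 0.006
```

View pics/v2.png

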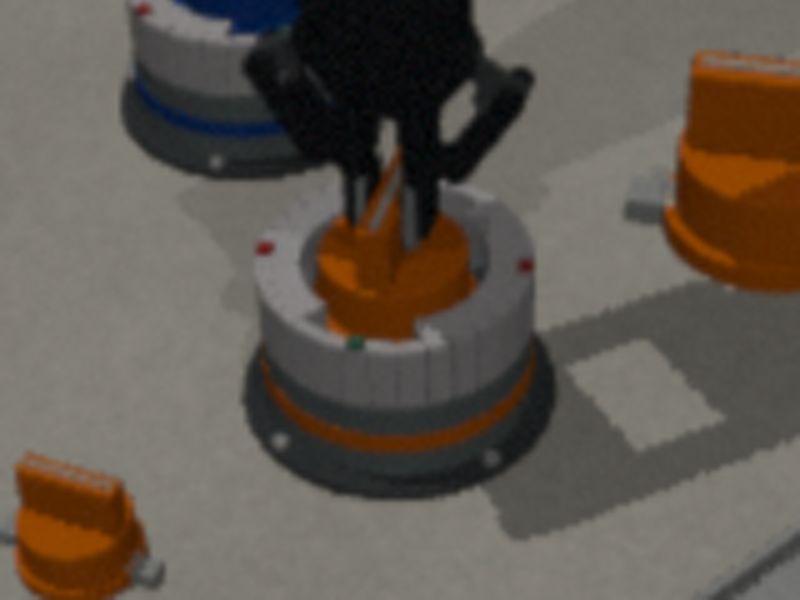

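The bar now points along the green mark (355,343): it has turned about 81°, and torque is low. Lift gently.

```bash
python3 -m crank '[{"dx":0,"dy":-0.001,"dz":-0.01,"spin":0.01,"jaw":1},{"dx":0,"dy":-0.001,"dz":-0.02,"spin":0.01,"jaw":1},{"dx":0,"dy":-0.001,"dz":-0.03,"spin":0.01,"jaw":1},{"dx":0,"dy":-0.001,"dz":-0.04,"spin":0.01,"jaw":1},{"dx":0,"dy":-0.001,"dz":-0.05,"spin":0.01,"jaw":1},{"dx":0,"dy":-0.001,"dz":-0.05,"spin":0.01,"jaw":1}]' 90
python3 s.py 581.5 -9.5 220 127.4
python3 - <<'E'
from h import *
a=cap('scene','s3')['pixels'][70:250,150:350]
cv2.imwrite('pics/v3.png',cv2.cvtColor(cv2.resize(a,(660,594),interpolation=2),cv2.COLOR_RGB2BGR))
E
```

```text
time_s: 5.42
eef_pos: [582.8, -9.4, 170.5]
orientation: [1.394, 2.804, 0.015]
force: [0.3, 0.4, -0.5]
opening: 14.3
t 5.42 pos [582.8  -9.4 170.5] yaw 127.13 tilt [ 0.0133  0.0038 -0.9999] F [ 0.3  0.4 -0.5] T [ 0.03 -0.02 -0.05] op 14.3 q [-0.11  0.03  1.88  0.01  1.21 -2.33]
move mm [  0.5  -0.4 -49.5] spin -0.005
```

View pics/v3.png

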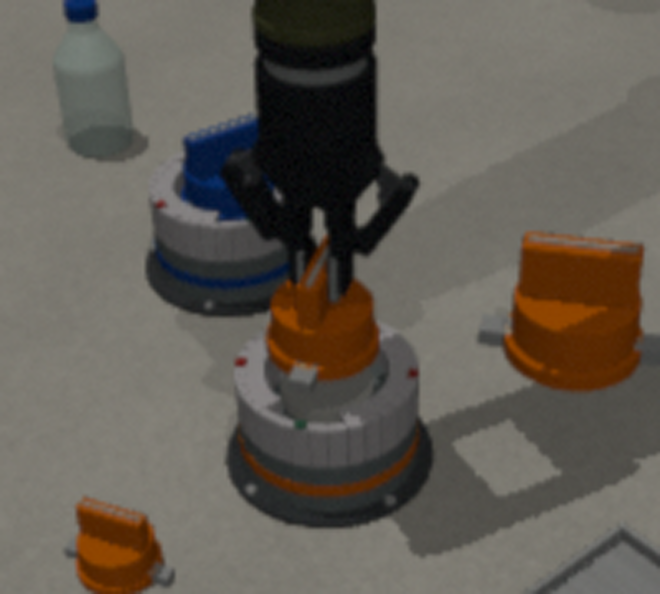

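The cover is clear of the canister and held upright, lug visible at (300,375). I'll refine the tray centre and compute the transfer.

```bash
python3 - <<'E'
from h import *
for f,box in(('top0',(85,155,195,260)),('scene0',(270,225,415,335))):
    p=ld(f)['pixels'];x0,y0,x1,y1=box
    cv2.imwrite(f'pics/tray_{f}.png',cv2.cvtColor(cv2.resize(p[y0:y1,x0:x1],None,fx=5,fy=5,interpolation=2),cv2.COLOR_RGB2BGR))
E
python3 s.py 553 282 200 127.1
```

```text
t 5.47 pos [582.4  -9.4 169.4] yaw 127.13 tilt [ 0.012   0.0039 -0.9999] F [ 0.4  0.7 -2.4] T [ 0.01 -0.   -0.06] op 14.6 q [-0.11  0.03  1.88  0.01  1.21 -2.33]
move mm [249.9 152.8 -29.8] spin 0.001
```

View pics/tray_scene0.png

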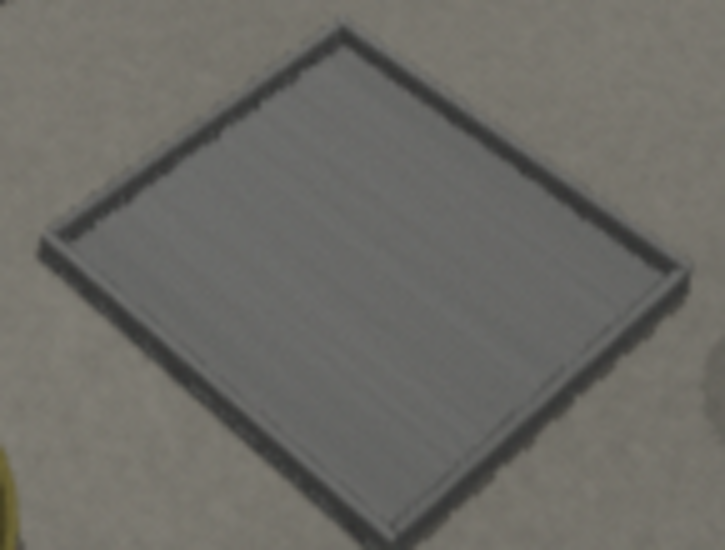

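View pics/tray_top0.png

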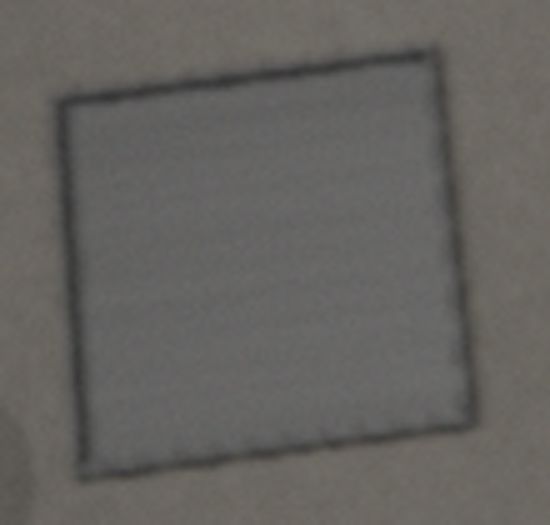

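The tray corners are crisp in both crops; from the top view, centre ≈ (552, 281), good to a few mm. Transfer.

```bash
python3 -m crank '[{"dx":0,"dy":0,"dz":-0.015,"spin":0,"jaw":1},{"dx":0.01,"dy":0.006,"dz":-0.03,"spin":0,"jaw":1},{"dx":0.03,"dy":0.018,"dz":-0.03,"spin":0,"jaw":1},{"dx":0.055,"dy":0.033,"dz":-0.03,"spin":0,"jaw":1},{"dx":0.08,"dy":0.049,"dz":-0.03,"spin":0,"jaw":1},{"dx":0.105,"dy":0.064,"dz":-0.03,"spin":0,"jaw":1},{"dx":0.13,"dy":0.079,"dz":-0.03,"spin":0,"jaw":1},{"dx":0.155,"dy":0.095,"dz":-0.03,"spin":0,"jaw":1},{"dx":0.18,"dy":0.11,"dz":-0.03,"spin":0,"jaw":1},{"dx":0.205,"dy":0.125,"dz":-0.03,"spin":0,"jaw":1},{"dx":0.225,"dy":0.138,"dz":-0.03,"spin":0,"jaw":1},{"dx":0.24,"dy":0.147,"dz":-0.03,"spin":0,"jaw":1},{"dx":0.249,"dy":0.152,"dz":-0.03,"spin":0,"jaw":1},{"dx":0.249,"dy":0.152,"dz":-0.03,"spin":0,"jaw":1},{"dx":0.249,"dy":0.152,"dz":-0.03,"spin":0,"jaw":1}]' 90
python3 s.py 552 281 68 127.1
python3 - <<'E'
from h import *
a=cap('scene','s4')['pixels'][60:360,200:500]
cv2.imwrite('pics/v4.png',cv2.cvtColor(cv2.resize(a,(600,600),interpolation=2),cv2.COLOR_RGB2BGR))
E
```

```text
time_s: 6.72
eef_pos: [552.5, 280.5, 199.4]
orientation: [1.394, 2.806, 0.012]
force: [0.2, 0.4, -1.8]
opening: 14.4
t 6.72 pos [552.5 280.5 199.4] yaw 127.18 tilt [ 0.0109  0.0028 -0.9999] F [ 0.2  0.4 -1.8] T [-0.01 -0.03  0.01] op 14.4 q [ 0.38  0.09  1.77 -0.    1.27 -1.84]
move mm [  1.3  -1.5 131.4] spin 0.001
```

View pics/v4.png

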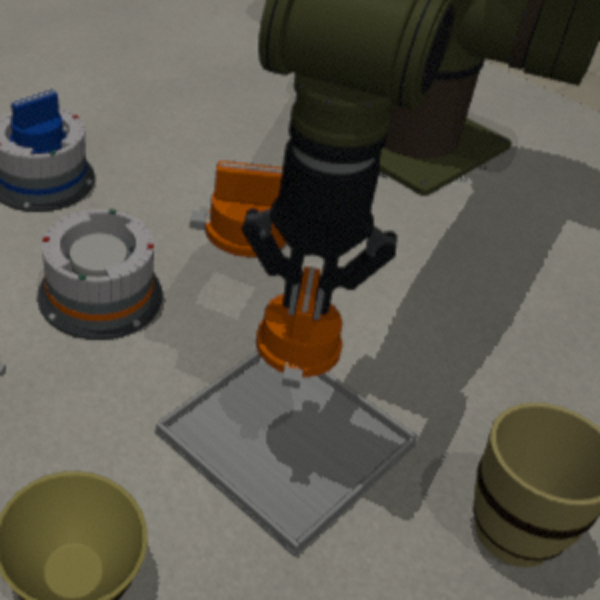

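The cover (300,335) is level above the tray and the canister is empty. Descend to about 8 mm above the floor, then slowly to contact.

```bash
python3 -m crank '[{"dx":0.001,"dy":-0.001,"dz":0.02,"spin":0,"jaw":1},{"dx":0.001,"dy":-0.001,"dz":0.045,"spin":0,"jaw":1},{"dx":0.001,"dy":-0.001,"dz":0.07,"spin":0,"jaw":1},{"dx":0.001,"dy":-0.001,"dz":0.095,"spin":0,"jaw":1},{"dx":0.001,"dy":-0.001,"dz":0.11,"spin":0,"jaw":1},{"dx":0.001,"dy":-0.001,"dz":0.12,"spin":0,"jaw":1},{"dx":0.001,"dy":-0.001,"dz":0.123,"spin":0,"jaw":1},{"dx":0.001,"dy":-0.001,"dz":0.123,"spin":0,"jaw":1}]' 90
python3 s.py 552 281 68 127.1
```

```text
time_s: 7.43
eef_pos: [552.7, 279.7, 76.1]
orientation: [1.397, 2.805, 0.01]
force: [-0.5, 0.2, -1.0]
opening: 14.4
t 7.43 pos [552.7 279.7  76.1] yaw 127.06 tilt [ 0.0102  0.0024 -0.9999] F [-0.5  0.2 -1. ] T [ 0.03  0.04 -0.01] op 14.4 q [ 0.38  0.21  1.86 -0.    1.06 -1.83]
move mm [1.5 0.2 8. ] spin -0.001
```

```bash
python3 -m crank '[{"dx":0,"dy":0,"dz":0.002,"spin":0,"jaw":1},{"dx":0,"dy":0,"dz":0.004,"spin":0,"jaw":1},{"dx":0,"dy":0,"dz":0.005,"spin":0,"jaw":1},{"dx":0,"dy":0,"dz":0.005,"spin":0,"jaw":1}]' 90
python3 s.py 552 281 68 127.1
```

```text
time_s: 7.77
eef_pos: [553.1, 279.8, 71.7]
orientation: [1.396, 2.804, 0.012]
force: [0.2, 0.3, -0.8]
opening: 14.2
t 7.77 pos [553.1 279.8  71.7] yaw 127.06 tilt [ 0.0112  0.0028 -0.9999] F [ 0.2  0.3 -0.8] T [-0.04  0.02  0.03] op 14.2 q [ 0.38  0.22  1.86 -0.    1.05 -1.83]
move mm [ 1.6 -0.2  3.7] spin -0.001
```

```bash
python3 -m crank '[{"dx":0,"dy":0,"dz":0.002,"spin":0,"jaw":1},{"dx":0,"dy":0,"dz":0.003,"spin":0,"jaw":1},{"dx":0,"dy":0,"dz":0.004,"spin":0,"jaw":1},{"dx":0,"dy":0,"dz":0.004,"spin":0,"jaw":1}]' 90
python3 s.py 552 281 68 127.1
```

```text
time_s: 8.1
eef_pos: [553.6, 280.1, 68.7]
orientation: [1.396, 2.804, 0.013]
force: [-0.8, -0.2, 3.3]
opening: 14.7
t 8.1 pos [553.6 280.1  68.7] yaw 127.07 tilt [ 0.012   0.0031 -0.9999] F [-0.8 -0.2  3.3] T [-0.16  0.28  0.  ] op 14.7 q [ 0.38  0.23  1.86 -0.    1.05 -1.83]
move mm [ 1.7 -0.8  0.7] spin -0.001
```

Floor contact: about 4 N of load at TCP 68.7, as predicted. Ease the grip, open, check.

```bash
python3 -m crank '[{"dx":0,"dy":0,"dz":0.0005,"spin":0,"jaw":1},{"dx":0,"dy":0,"dz":0.0005,"spin":0,"jaw":1},{"dx":0,"dy":0,"dz":0.0005,"spin":0,"jaw":1}]' 20
python3 -m crank '[{"dx":0,"dy":0,"dz":0,"spin":0,"jaw":0.3},{"dx":0,"dy":0,"dz":0,"spin":0,"jaw":-0.2},{"dx":0,"dy":0,"dz":0,"spin":0,"jaw":-0.5},{"dx":0,"dy":0,"dz":0,"spin":0,"jaw":-0.5},{"dx":0,"dy":0,"dz":0,"spin":0,"jaw":-0.5}]'
python3 s.py
```

```text
time_s: 8.35
eef_pos: [553.7, 280.1, 68.6]
orientation: [1.396, 2.804, 0.013]
force: [-1.3, -0.9, 4.6]
opening: 14.4
time_s: 8.77
eef_pos: [553.6, 280.1, 68.3]
orientation: [1.396, 2.804, 0.013]
force: [-0.6, -0.1, 0.1]
opening: 64.1
t 8.77 pos [553.6 280.1  68.3] yaw 127.07 tilt [ 0.0117  0.0031 -0.9999] F [-0.6 -0.1  0.1] T [-0.   -0.01 -0.  ] op 64.1 q [ 0.38  0.23  1.86 -0.    1.05 -1.83]
```

Released, with force at zero. Retreat straight up, then look.

```bash
python3 -m crank '[{"dx":0,"dy":0,"dz":-0.015,"spin":0,"jaw":-0.5},{"dx":0,"dy":0,"dz":-0.045,"spin":0,"jaw":-0.5},{"dx":0,"dy":0,"dz":-0.08,"spin":0,"jaw":-0.5},{"dx":0,"dy":0,"dz":-0.12,"spin":0,"jaw":-0.5},{"dx":0,"dy":0,"dz":-0.15,"spin":0,"jaw":-0.5},{"dx":0,"dy":0,"dz":-0.15,"spin":0,"jaw":-0.5},{"dx":0,"dy":0,"dz":-0.15,"spin":0,"jaw":-0.5}]'
python3 s.py
python3 - <<'E'
from h import *
c=cap('scene','s5');a=c['pixels'][60:360,170:470]
cv2.imwrite('pics/v5.png',cv2.cvtColor(cv2.resize(a,(600,600),interpolation=2),cv2.COLOR_RGB2BGR))
def blue(c):
    h=cv2.cvtColor(c['pixels'],cv2.COLOR_RGB2HSV);m=((h[...,0]>105)&(h[...,0]<130)&(h[...,1]>150))[105:138,190:250];return np.argwhere(m).mean(0)[::-1]+[190,105]
print(blue(ld('scene0')),blue(c))
E
```

```text
time_s: 9.35
eef_pos: [553.2, 280.2, 221.7]
orientation: [1.394, 2.8, 0.02]
force: [-1.2, 0.4, -0.1]
opening: 64.0
t 9.35 pos [553.2 280.2 221.7] yaw 127.06 tilt [ 0.0174  0.0054 -0.9998] F [-1.2  0.4 -0.1] T [ 0.02  0.02 -0.03] op 64.0 q [ 0.38  0.07  1.76 -0.    1.3  -1.83]
[218.59618718 121.9220104 ] [218.63826087 121.8973913 ]
```

View pics/v5.png

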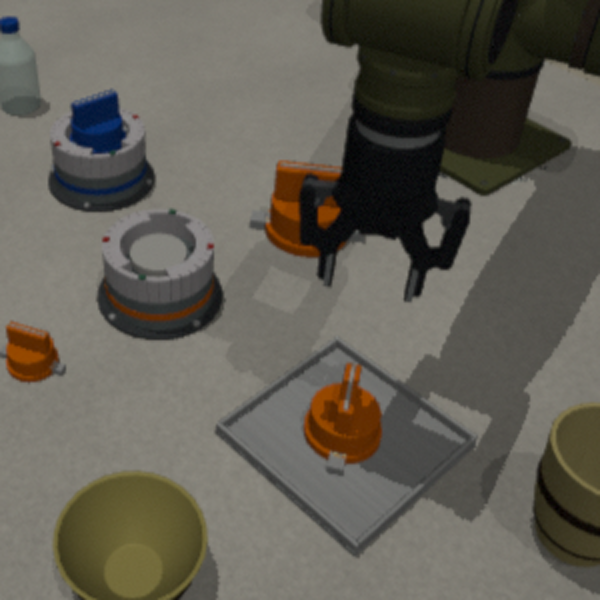

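The orange cover sits flat, handle up, at (343,430), near the tray's centre. The gripper is well clear and the blue cover's pixels are unchanged. Let the arm settle, then hand in.

```bash
python3 -m crank '[{"dx":0,"dy":0,"dz":0,"spin":0,"jaw":-0.5},{"dx":0,"dy":0,"dz":0,"spin":0,"jaw":-0.5},{"dx":0,"dy":0,"dz":0,"spin":0,"jaw":-0.5}]'; python3 s.py; python3 -c "
from bench import bot
print(bot.close_job())"
```

```text
time_s: 9.65
eef_pos: [551.2, 279.4, 216.8]
orientation: [1.397, 2.805, 0.01]
force: [-0.3, 0.2, 0.0]
opening: 64.3
t 9.65 pos [551.2 279.4 216.8] yaw 127.06 tilt [ 0.01    0.0024 -0.9999] F [-0.3  0.2  0. ] T [0.03 0.06 0.04] op 64.3 q [ 0.38  0.07  1.76 -0.    1.3  -1.83]
the job is handed in; nothing more can be done
None
```

The orange cover is off its canister and lying in the steel tray, and the job is handed in at about 9.7 s. The hand-in gives no verdict.

- **What I did:** I gripped the bar of the mid-sized orange cover and pressed it about 9–10 mm down. The spring force read 7.9 N, which fits that depth. I turned it about 81° anticlockwise while pressed, lifted it clear and lowered it to the tray floor while still held. Contact showed as about 4 N of load at the expected height. Then I let go and backed off straight up.
- **Last checks:** The picture taken after letting go shows the cover flat, handle up, near the tray's centre. The blue cover's pixel centroid shifted by less than 0.1 px. The gripper stood about 150 mm above the release height, with force readings near zero.
- **Disagreements:** My first rough tray estimates from the two cameras differed by about 15 mm. I used the top view, whose corners were clearer, and this is well inside the 60 mm allowance. The measured tool position also ran 2–3 mm off target under load, which did no harm.

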